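# Clamp the bottle by the cup and take off its cap of unknown hand

### The arm

A 6-joint arm with a two-finger parallel gripper is mounted at the origin on the work surface. World frame = base frame: x ahead of the robot, y to its left, z up, the work surface at z = 0. Lengths are in m, angles in rad, forces in N, time in s.
With the tool pointing down it reaches from about 0.425 to 0.95 m from the base axis. Payload 3.5 kg.
Tool frame: the origin (TCP) lies on the centre line of the jaws, within the pads' length; the fingertips stand 19 mm ahead of it and the grasp point (between the pads) is the TCP; z points along the fingers, y is the line along which they close (so a half turn about z gives the same grasp; the last joint's range is limited). The gripper opens to 85 mm and grips with 20 to 120 N. Pads are 22 mm wide; open, the fingers measure 114 mm over their backs; the gripper's body (76 mm by 85 mm) begins 54 mm behind the grasp point. The pads swing forward as they close: fully open they stand 13 mm farther back than shut.
Start: joints at [-1.372, 0.286, 1.577, -0, 1.279, -0.15], TCP at [0.231, -0.634, 0.25] pointing down, gripper open.
Joint ranges: [-2.77, 2.77], [-0.9, 2.22], [0.21, 2.48], [-1.53, 4.67], [0.24, 2.81], [-2.84, 2.84]. Speed limits (rad/s): [2.79, 2.79, 3.14, 3.14, 3.14, 3.14].

### API

Orientations are given as a unit quaternion [x, y, z, w].
In Python, from plant import status, cams, ctrl gives the robot as it stands.
- The arm moves only by the shell command python3 -m inch 'ROWS' [FORCE]. ROWS is JSON, a list of rows, each a list of 3 entries, a list of its own where there are three numbers: the opening, from -1 (shut) to 1 (fully open), then the shift along the tool's x, y, z in cm, then the turn about the tool's z in rad. In form: [[jaw, [dx, dy, dz], twist], ...]. A call has 1 to 20 rows; each row is the pose to reach, as a shift and turn from the pose commanded when the call began, along the tool's axes at that moment; what a row does not reach only later rows make up. A row lasts 1/10 s, in which the tool goes at most 50 mm and 8.59 degrees, less where a joint would pass 70% of its speed; a pose out of reach is approached as far as the arm can. A call with a gripper value outside its range is refused whole. The fingers move at their own pace and stop on an object; FORCE is the grip in N (left out, the last holds). Time passes only in rows, so rows that repeat a pose let the fingers close. It gives the time, the measured TCP pose, the force and the opening at its end, in the units of the state.
- status.get_state(): the state, without advancing time (a new reading comes with each control period).
- cams.read_camera(name): name is "scene" or "top"; returns the picture (420x560x3 uint8, blue, green, red); there is no depth.
- cams.calibration(name): a dict with "camera_matrix" (3x3 intrinsics, pixels), "cam_to_world" (4x4, takes a point from camera to world coordinates). Camera axes: x right, y down, z forward; pixel columns grow to the right and rows downward; lengths in m; the calibration is good to about 2 mm. A picture is of the moment at which its call begins. calibration takes no time and is no camera call.
- ctrl.sign_off(): hands the job in, once; it reports no verdict.
The state is a dict: "time": time; "qpos": joint angles; "dq": joint speeds; "joint_efforts": joint torques, N m; "eef_pos": TCP position; "tcp_rot": TCP orientation; "contact_force": force on the tool from outside, world axes, zero at the start; "wrist_torque": the same for the moment, N m; "opening": opening from 0.0 (shut) to 1.0 (fully open).
Only numpy, scipy, OpenCV 4.12 (cv2) and the standard library are available. Lean on these libraries where they do the work, as an engineer would, in place of code of your own. Each camera call takes 0.05 s, during which the arm holds its last target. There are 200 camera calls.

### The job

Take the bottle that stands by the turquoise cup and seat it, cap on, fully home and upright in the spring clamp of the rail shelf, so that it cannot turn. Its cap may loosen clockwise or anticlockwise: try it, and if it soon stops dead try the other way, then loosen it fully, lift it off and finish still holding the cap in the gripper, well clear above the bottle (at least 5 cm above where it sat), with the bottle left seated in the clamp. Leave the other bottle (by the saucer) closed and, like everything else, where it stands.

Things in the scene. Friction and masses are not known exactly. Their poses are not given: they have to be found in the camera images.
- bottle_a: Clear plastic bottle with a white neck, loose, about 220 g. Body square, 60 x 60 x 90 mm, then a round neck 41 mm wide; rim 118 mm above the foot. Origin: centre of the underside; x, y square to the flat sides, z up. The two bottles look identical; one starts by the cup, the other by the saucer, either way round.
- bottle_b: Clear plastic bottle with a white neck, loose, about 220 g. Body square, 60 x 60 x 90 mm, then a round neck 41 mm wide; rim 118 mm above the foot. Origin: centre of the underside; x, y square to the flat sides, z up. The two bottles look identical; one starts by the cup, the other by the saucer, either way round.
- cap_a: Grey ribbed round cap of bottle_a, 42 mm wide, 28 mm tall, 30 g, with a 23 mm stem into the neck. Origin: on its axis at the underside of the grey part, which rests on the rim (top 28 mm higher). The bottle can be carried by it. A turn of about 65 degrees the right way loosens it; the right way differs between the bottles and neither looks nor the x axis tell it.
- cap_b: Cap of bottle_b, looks like cap_a. Both caps turn easily, stay where left, do not rise in turning. From the start: wrong way 8 to 21 degrees to a hard stop, and it stays locked; right way 66 (+-6) degrees to full loose, a hard stop 7 degrees beyond. From 12 degrees before full loose it lifts straight out, free after 25 mm.
- clamp_seat (a point): Where the middle of the bottle's underside rests in the clamp: centre of the socket floor, 5 mm above the work surface; x, y square to the socket. Square socket 63 x 63 mm, 45 mm deep, open on top, lead-in chamfer 4 mm. The bottle fits in any of four quarter turns and keeps about 3 degrees of play each way.
- clamp: Fixed steel spring clamp on the wall rail; origin on the rail at z = 0, socket block 84 x 84 x 50 mm centred at its x = -90 mm. Spring jaws at the block's +y and -y sides rise to 96 mm above the work surface, 57 mm apart unloaded, flared on top to about 75 mm; they give way to a bottle pressed straight down with a few newtons.
- cup: Turquoise silicone cup, 76 mm across, 85 mm tall; origin at the centre of its underside. Stands 90 to 250 mm from the bottle to be opened. Not to be moved.
- saucer: White porcelain saucer, 130 mm across, 18 mm tall; origin at the centre of its underside. Stands by the other bottle. Not to be moved.
- tray: Aluminium tray, 170 x 130 x 18 mm; origin at the centre of its underside. Not to be moved.
- pillbox: Wooden pill box, 92 x 47 x 33 mm, in the tray; origin at the centre of its underside. Not to be moved.
- jar: Jar with steel lid, 52 mm across, 85 mm tall; origin at the centre of its underside. Not to be moved.
- teabox: Cardboard box, 70 x 110 x 60 mm; origin at the centre of its underside. Not to be moved.
Mind the look-alikes: they are no part of the job. Leave any blue, green or pink look-alike of the bottle_a alone.

How it is judged:
On the way:
1. the bottle by the cup stands fully home in the clamp with its cap on ((((horizontal distance between bottle_a and clamp_seat below 0.006 m and z of bottle_a in the frame of clamp_seat below 0.005 m and angle between bottle_a's own z axis and vertical below 0.06 rad) and (z of cap_a in the frame of bottle_a below 0.124 m and horizontal distance between cap_a and bottle_a below 0.006 m) and ((z of cap_b in the frame of bottle_b below 0.124 m and horizontal distance between cap_b and bottle_b below 0.006 m) and distance of bottle_b from where it was at the start of the episode below 0.03 m and angle between bottle_b's own z axis and vertical below 0.1 rad and horizontal distance between bottle_b and saucer below 0.28 m)) or ((horizontal distance between bottle_b and clamp_seat below 0.006 m and z of bottle_b in the frame of clamp_seat below 0.005 m and angle between bottle_b's own z axis and vertical below 0.06 rad) and (z of cap_b in the frame of bottle_b below 0.124 m and horizontal distance between cap_b and bottle_b below 0.006 m) and ((z of cap_a in the frame of bottle_a below 0.124 m and horizontal distance between cap_a and bottle_a below 0.006 m) and distance of bottle_a from where it was at the start of the episode below 0.03 m and angle between bottle_a's own z axis and vertical below 0.1 rad and horizontal distance between bottle_a and saucer below 0.28 m)))), for 0.2 s.
At the end, for the whole second after the job is handed in: Bottle from beside the cup home in the clamp (6 mm sideways, 5 mm up, tilt 0.06 rad); its cap gripped (over 1 N), underside over 168 mm above the work surface, still, touching no bottle or other cap; the other bottle closed, upright, by the saucer, within 30 mm of its start ((((horizontal distance between bottle_a and clamp_seat below 0.006 m and z of bottle_a in the frame of clamp_seat below 0.005 m and angle between bottle_a's own z axis and vertical below 0.06 rad) and (height (world z) of cap_a above 0.168 m and contact force between cap_a and the fingers above 1 N and contact force between cap_a and bottle_a below 0.1 N and contact force between cap_a and bottle_b below 0.1 N and contact force between cap_a and cap_b below 0.1 N and linear speed of cap_a below 0.05 m/s) and ((z of cap_b in the frame of bottle_b below 0.124 m and horizontal distance between cap_b and bottle_b below 0.006 m) and distance of bottle_b from where it was at the start of the episode below 0.03 m and angle between bottle_b's own z axis and vertical below 0.1 rad and horizontal distance between bottle_b and saucer below 0.28 m)) or ((horizontal distance between bottle_b and clamp_seat below 0.006 m and z of bottle_b in the frame of clamp_seat below 0.005 m and angle between bottle_b's own z axis and vertical below 0.06 rad) and (height (world z) of cap_b above 0.168 m and contact force between cap_b and the fingers above 1 N and contact force between cap_b and bottle_a below 0.1 N and contact force between cap_b and bottle_b below 0.1 N and contact force between cap_b and cap_a below 0.1 N and linear speed of cap_b below 0.05 m/s) and ((z of cap_a in the frame of bottle_a below 0.124 m and horizontal distance between cap_a and bottle_a below 0.006 m) and distance of bottle_a from where it was at the start of the episode below 0.03 m and angle between bottle_a's own z axis and vertical below 0.1 rad and horizontal distance between bottle_a and saucer below 0.28 m)))); the arm keeps its last pose, push and grip.
It fails at once if the cup, saucer, tray, pill box, jar or cardboard box moved more than 30 mm (distance of any of cup, saucer, tray, pillbox, jar, teabox from where it was at the start of the episode above 0.03 m).
It also fails if it takes over 67 s, if anything falls off the work surface, if the arm or the gripper's body presses on something with over 40 N, if the wrist force passes 120 N, or if a joint passes its speed limit or range.

## Working session

There is one attempt and no reset: what is moved stays moved. The work goes in short steps, Python scripts to look and compute and a shell command to move; the robot and the scene stay as the last step left them, time stands still between calls to the robot, and variables do not carry over. Pictures are saved under pics/ and viewed, on a budget of 10 in all, crops included, one or two more only if the job needs it, and the job is handed in when it is done.

```bash
ls; mkdir -p pics
python3 - <<'E'
from plant import status,cams
import cv2,numpy as np
for n in("scene","top"):
    cv2.imwrite(f"pics/{n}0.png",cams.read_camera(n)); c=cams.calibration(n); print(n,np.round(c["camera_matrix"],1).tolist(),np.round(c["cam_to_world"],3).tolist())
s=status.get_state();print(s)
E
```

```text
pics
scene [[460.4, 0.0, 279.6], [0.0, 460.4, 200.1], [0.0, 0.0, 1.0]] [[0.442, 0.739, -0.508, 1.043], [0.897, -0.365, 0.249, -0.251], [-0.001, -0.566, -0.824, 0.971], [0.0, 0.0, 0.0, 1.0]]
top [[514.8, 0.0, 278.4], [0.0, 514.8, 212.2], [0.0, 0.0, 1.0]] [[0.011, -0.993, 0.119, 0.377], [-1.0, -0.01, 0.01, -0.004], [-0.009, -0.119, -0.993, 1.269], [0.0, 0.0, 0.0, 1.0]]
{'time': 0.1, 'qpos': array([-1.37206033e+00,  2.87124763e-01,  1.57799381e+00,  1.17206607e-05,
        1.27856715e+00, -1.50018462e-01]), 'dq': array([ 1.59411777e-04, -1.59235184e-03, -3.14974590e-03,  1.10368851e-05,
       -3.42182231e-03,  6.61316013e-05]), 'joint_efforts': array([ 1.16849089e-03, -4.07289219e+01, -2.93700331e+01, -1.35238379e-04,
        3.41321356e-03,  7.37586845e-06]), 'eef_pos': array([ 0.23057883, -0.63383228,  0.24907356]), 'tcp_rot': array([ 9.84834532e-01,  1.73493083e-01, -1.98812415e-05, -1.04635708e-03]), 'contact_force': array([ 0.56155418,  0.91723453, -0.48166753]), 'wrist_torque': array([-0.0415943 ,  0.02125109,  0.02405632]), 'opening': 1.0006924871362686}
```

View pics/scene0.png

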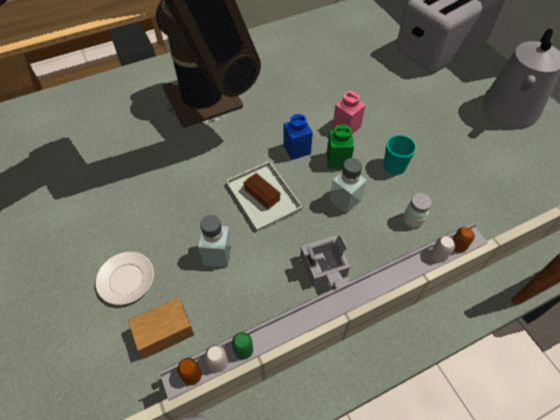

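View pics/top0.png

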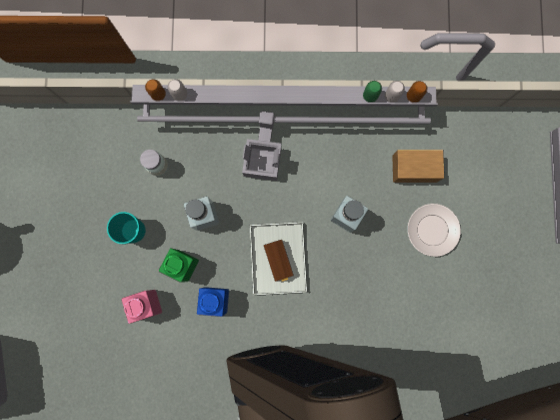

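The target bottle is by the cup (top view: cap about (196,209), cup (125,228)). The clamp is at about (262,160), and the other bottle is by the saucer at (351,212). I'll zoom in on the target and clamp in both views, in one composite picture.

Run:
```python
import cv2,numpy as np
t=cv2.imread("pics/top0.png");s=cv2.imread("pics/scene0.png")
def c(i,x,y,w=80,h=60): return cv2.resize(i[y:y+h,x:x+w],(400,300),interpolation=cv2.INTER_CUBIC)
cv2.imwrite("pics/z.png",np.vstack([np.hstack([c(t,160,180),c(t,222,128)]),np.hstack([c(s,310,155),c(s,285,225)])]))
```

```text
(no output)
```

View pics/z.png

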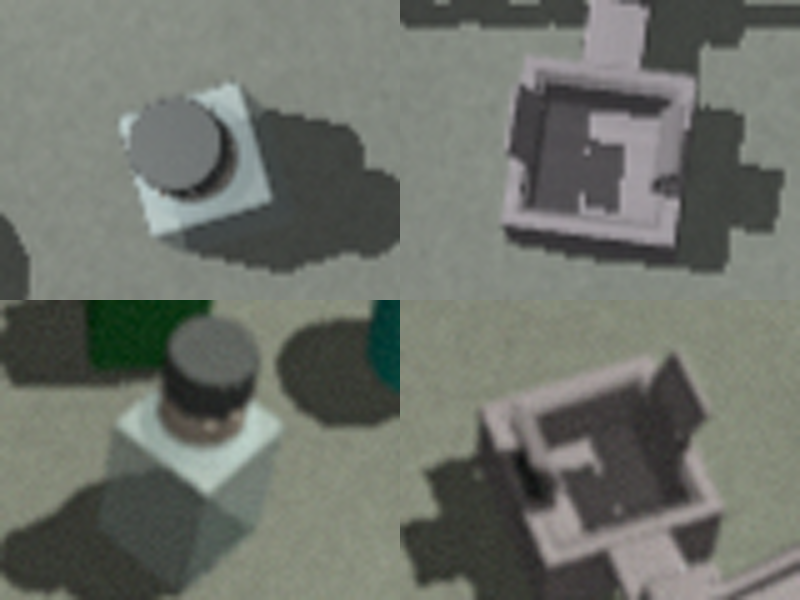

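Zoomed, the target bottle is rotated about 16° in the top picture, with the cap top at about (194.6,209). The clamp block corners are clear in both views and it is rotated about 6°. Now I'll localise both.

```bash
cat > h.py <<'E'
import numpy as np
from plant import cams
def proj(n,p):
    c=cams.calibration(n);T=np.linalg.inv(np.array(c["cam_to_world"]));q=T[:3,:3]@p+T[:3,3];q=np.array(c["camera_matrix"])@q;return q[:2]/q[2]
def ray(n,uv,z):
    c=cams.calibration(n);T=np.array(c["cam_to_world"]);d=T[:3,:3]@np.linalg.inv(c["camera_matrix"])@np.array([uv[0],uv[1],1]);o=T[:3,3];return (o+d*(z-o[2])/d[2])[:2]
E
python3 - <<'E'
from h import *
def zc(l,ox,oy,cx=0,cy=0): return [((x-cx+.5)/5-.5+ox,(y-cy+.5)/5-.5+oy) for x,y in l]
def show(t,n,pts,z):
    w=np.array([ray(n,p,z) for p in pts]); e=np.diff(np.vstack([w,w[:1]]),axis=0)
    print(t,n,w.mean(0).round(4), np.linalg.norm(e,axis=1).round(3), (np.degrees(np.arctan2(e[:,1],e[:,0]))%90).round(1) if len(w)>1 else '')
show('cap','top',zc([(175,147)],160,180),.146)
show('cap','scene',zc([(212,351)],310,155,0,300),.146)
show('sh','top',zc([(238,83),(272,202),(152,236),(120,118)],160,180),.09)
show('clamp','top',zc([(526,58),(694,75),(676,245),(503,228)],222,128,400),.05)
show('clamp','scene',zc([(482,407),(648,355),(722,508),(553,565)],285,225,400,300),.05)
show('sh','scene',zc([(118,427),(160,370),(282,428),(208,492)],310,155,0,300),.09)
for n,uv,z in(('cup',(125,228),.085),('green',(178,265),.1),('jar',(151,160),.085)): print(n,ray('top',uv,z))
print(ray('top',(351,210),.146))
E
```

```text
cap top [0.5171 0.1918] [0.] 
cap scene [0.5205 0.1898] [0.] 
sh top [0.5183 0.1919] [0.058 0.057 0.057 0.057] [17.3 16.6 16.9 17.3]
clamp top [0.6553 0.0504] [0.082 0.084 0.084 0.085] [84.6 84.7 84.9 83.5]
clamp scene [0.6569 0.0503] [0.082 0.083 0.081 0.083] [83.2 83.2 83.6 84.1]
sh scene [0.5215 0.1862] [0.041 0.066 0.054 0.055] [30.5 31.4 17.9 19.9]
cup [0.47875799 0.36235911]
green [0.39476836 0.23353054]
jar [0.63969312 0.30864977]
[ 0.51844481 -0.15206229]
```

```bash
cat >> h.py <<'E'
from plant import status
from scipy.spatial.transform import Rotation as R
def to(p,yaw=None):  # tool shift in cm, twist rad; yaw = world angle of tool x, deg
    s=status.get_state();r=R.from_quat(s["tcp_rot"]);m=r.as_matrix()
    y0=np.degrees(np.arctan2(m[1,0],m[0,0]));d=r.inv().apply(np.array(p)-s["eef_pos"])*100
    print("shift cm",d.round(2),"twist",None if yaw is None else round(float(-np.radians((yaw-y0+180)%360-180)),3),"yaw now",y0.round(2),"t",round(s["time"],2))
E
python3 - <<'E'
from h import *
to((.46,-.2,.25),70)
E
```

```text
shift cm [ 3.639e+01 -3.293e+01 -1.000e-02] twist -0.873 yaw now 19.98 t 0.1
```

```bash
python3 -m inch '[[1,[36.4,-32.9,0],-0.87],[1,[36.4,-32.9,0],-0.87],[1,[36.4,-32.9,0],-0.87],[1,[36.4,-32.9,0],-0.87],[1,[36.4,-32.9,0],-0.87],[1,[36.4,-32.9,0],-0.87],[1,[36.4,-32.9,0],-0.87],[1,[36.4,-32.9,0],-0.87],[1,[36.4,-32.9,0],-0.87],[1,[36.4,-32.9,0],-0.87],[1,[36.4,-32.9,0],-0.87],[1,[36.4,-32.9,0],-0.87]]' 60; python3 -c "
from h import *
to((.518,.191,.22),117.2)"
```

```text
time: 1.3
eef_pos: [0.4604, -0.1998, 0.2499]
tcp_rot: [0.819, 0.573, -0.0, -0.0]
contact_force: [0.3, -0.2, 0.3]
opening: 1.001
shift cm [38.69 -7.97  2.99] twist -0.824 yaw now 69.97 t 1.3
```

```bash
python3 -m inch '[[1,[38.7,-8,0],-0.82],[1,[38.7,-8,0],-0.82],[1,[38.7,-8,0],-0.82],[1,[38.7,-8,0],-0.82],[1,[38.7,-8,0],-0.82],[1,[38.7,-8,0],-0.82],[1,[38.7,-8,0],-0.82],[1,[38.7,-8,0],-0.82],[1,[38.7,-8,3],-0.82],[1,[38.7,-8,3],-0.82],[1,[38.7,-8,3],-0.82]]'; python3 -c "
from h import *
to((.518,.191,.135),117.2)
import cv2
cv2.imwrite('pics/a1.png',cv2.resize(cams.read_camera('scene')[80:230,260:460],(800,600),interpolation=cv2.INTER_CUBIC))"
```

```text
time: 2.4
eef_pos: [0.5185, 0.1887, 0.2194]
tcp_rot: [0.525, 0.851, -0.001, -0.001]
contact_force: [-0.2, 0.0, 0.1]
opening: 0.998
shift cm [0.23 0.09 8.44] twist -0.009 yaw now 116.71 t 2.4
```

View pics/a1.png

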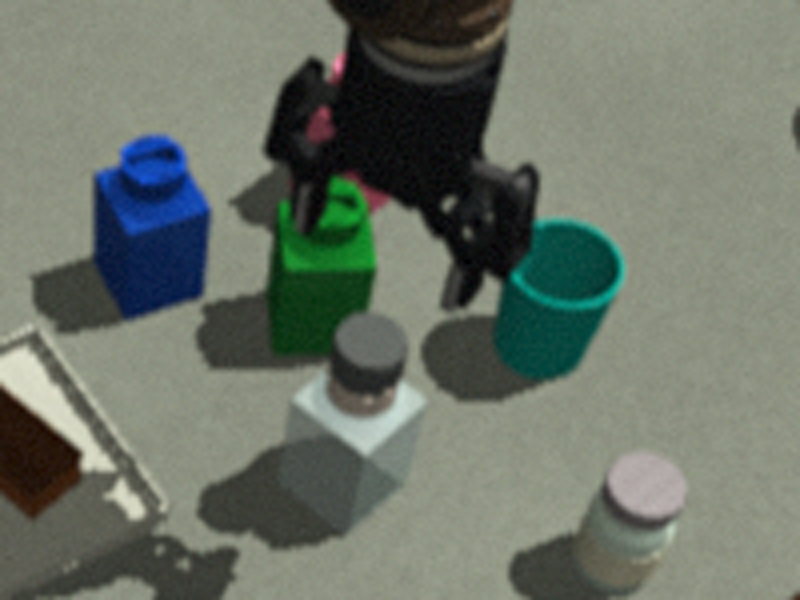

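The open fingers are centred over the cap (cap top at crop (370,340), fingertips at (305,225) and (460,300)). Descending and gripping.

```bash
python3 -m inch '[[1,[0,0,3],0],[1,[0,0,6],0],[1,[0,0,8.4],0],[1,[0,0,8.4],0],[1,[0,0,8.4],0],[0,[0,0,8.4],0],[0,[0,0,8.4],0],[-1,[0,0,8.4],0],[-1,[0,0,8.4],0],[-1,[0,0,8.4],0],[-1,[0,0,8.4],0],[-1,[0,0,8.4],0],[-1,[0,0,8.4],0]]' 60
python3 -m inch '[[-1,[0,0,-1],0],[-1,[0,0,-2],0],[-1,[0,0,-4],0],[-1,[0,0,-7],0],[-1,[0,0,-9],0],[-1,[0,0,-9],0],[-1,[0,0,-9],0]]'
python3 -c "
from h import *
to((.656,.0504,.24),94.4)
import cv2
f=[cv2.resize(cams.read_camera(n)[y:y+150,x:x+100],(400,600),interpolation=cv2.INTER_CUBIC) for n,x,y in(('scene',310,70),('top',150,130))]
cv2.imwrite('pics/a2.png',np.hstack(f))"
```

```text
time: 3.75
eef_pos: [0.5198, 0.1903, 0.1381]
tcp_rot: [0.524, 0.852, 0.001, 0.001]
contact_force: [0.6, -0.1, 6.6]
opening: 0.474
time: 4.45
eef_pos: [0.5183, 0.1901, 0.2258]
tcp_rot: [0.524, 0.852, -0.0, -0.0]
contact_force: [-0.0, -0.2, -3.0]
opening: 0.475
shift cm [-18.68   5.98  -1.42] twist 0.391 yaw now 116.82 t 4.45
```

View pics/a2.png

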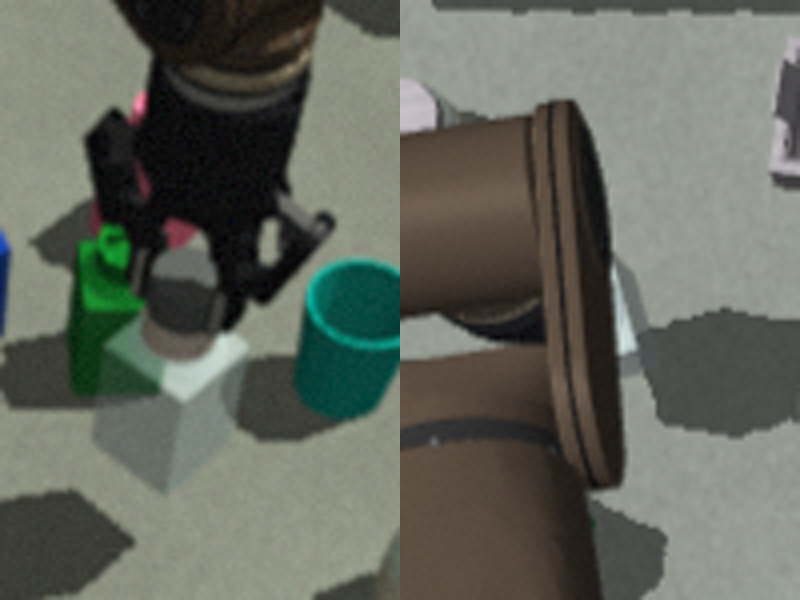

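Bottle is held by its cap and hanging upright. Scene crop: shoulder corners at (104,345), (178,398), (248,340); bottom front corner at (165,490).

Run:
```python
from h import *
f=lambda x,y:((x+.5)/4-.5+310,(y+.5)/4-.5+70)
A,B,C=[ray('scene',f(*p),.178) for p in((104,345),(178,398),(248,340))]
D=ray('scene',f(165,490),.088)
print(A,B,C,D,'centre',(A+C)/2,[np.degrees(np.arctan2(*(q[::-1]))) for q in(B-A,C-B)],np.linalg.norm(B-A),np.linalg.norm(C-B))
# offset of bottle axis by known size/yaw
from scipy.optimize import least_squares
def res(v):
    c,s=np.cos(v[2]),np.sin(v[2]);o=[]
    for (px,z),sg in(((104,345),.178),((-1,-1))),((178,398),.178),((248,340),.178),((165,490),.088):
        pass
obs=[((104,345),.178,1),((178,398),.178,0),((248,340),.178,3),((165,490),.088,0)]
def res(v):
    o=[]
    for p,z,k in obs:
        a=v[2]+k*np.pi/2
        o+=list(proj('scene',np.array([v[0]+.0424*np.cos(a),v[1]+.0424*np.sin(a),z]))-f(*p))
    return o
for k0 in range(4):
    s=least_squares(res,[.518,.19,k0*1.57]);print(s.cost.round(2),s.x[:2].round(4),(np.degrees(s.x[2])-45)%90)
to((.656,.0504,.24),94.4)
```

```text
[0.50266851 0.15313681] [0.55323151 0.17048553] [0.53519746 0.22724635] [0.55314141 0.17548607] centre [0.51893298 0.19019158] [np.float64(18.93765248729073), np.float64(107.62609126333335)] 0.053456478286859246 0.059556840955415344
401.76 [0.5526 0.1712] 13.508211215510045
401.76 [0.5526 0.1712] 13.50666130449136
401.76 [0.5526 0.1712] 13.515694599749622
401.76 [0.5526 0.1712] 13.51637204597165
shift cm [-18.7    6.07  -1.63] twist 0.391 yaw now 116.82 t 4.55
```

```bash
python3 -m inch '[[-1,[0,0,-2.5],0],[-1,[-3,1,-2.5],0.1],[-1,[-6,2,-2.5],0.2],[-1,[-9,3,-2.5],0.3],[-1,[-12,4,-2.5],0.4],[-1,[-15,5,-2.5],0.4],[-1,[-17.5,5.8,-2.5],0.4],[-1,[-18.7,6.1,-2.5],0.4],[-1,[-18.7,6.1,-2.5],0.4],[-1,[-18.7,6.1,-2.5],0.4],[-1,[-18.7,6.1,-2.5],0.4]]'
python3 -c "
from h import *
to((.656,.0504,.143),94.0)
import cv2
f=[cv2.resize(cams.read_camera(n)[y:y+150,x:x+100],(400,600),interpolation=cv2.INTER_CUBIC) for n,x,y in(('scene',275,150),('top',212,90))]
cv2.imwrite('pics/a3.png',np.hstack(f))"
```

```text
time: 5.65
eef_pos: [0.6565, 0.052, 0.2508]
tcp_rot: [0.682, 0.731, -0.0, -0.001]
contact_force: [-0.0, 0.7, -2.7]
opening: 0.47
shift cm [-0.16 -0.04 10.78] twist -0.001 yaw now 93.96 t 5.65
```

View pics/a3.png

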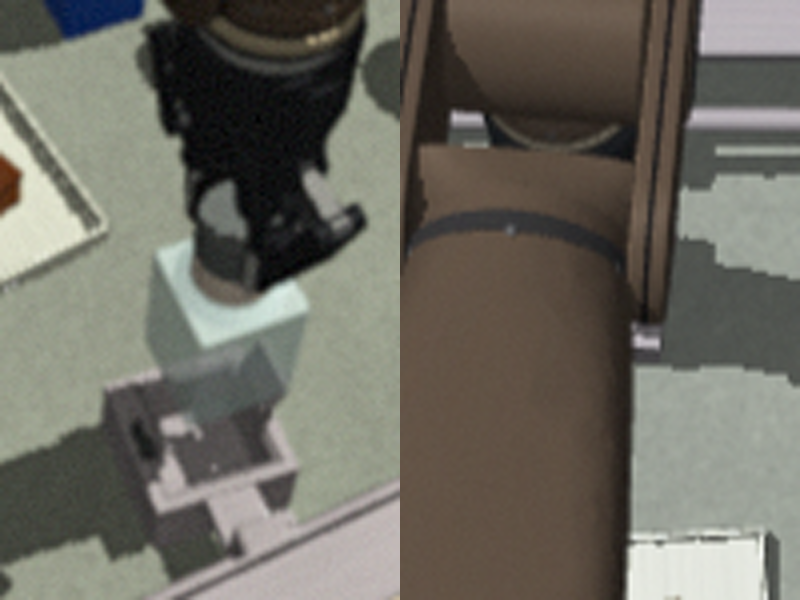

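The bottle hangs above the clamp, its shoulder corners at (155,250), (208,348), (308,308) in the left crop. Checking its yaw and offset.

Run:
```python
from h import *
f=lambda x,y:((x+.5)/4-.5+275,(y+.5)/4-.5+150)
A,B,C=[ray('scene',f(*p),.203) for p in((155,250),(208,348),(308,308))]
print('centre',(A+C)/2,[np.degrees(np.arctan2(*(q[::-1]))) for q in(B-A,C-B,C-A)],np.linalg.norm(B-A),np.linalg.norm(C-B))
```

```text
centre [0.65715626 0.05302498] [np.float64(-3.805263738567963), np.float64(87.89946465463983), np.float64(39.03153250770931)] 0.06057587153188523 0.05468207536850819
```

```bash
python3 -m inch '[[-1,[-0.2,0,1],0.02],[-1,[-0.2,0,2],0.02],[-1,[-0.2,0,3],0.02],[-1,[-0.2,0,3.5],0.02],[-1,[-0.2,0,4],0.02],[-1,[-0.2,0,4.5],0.02],[-1,[-0.2,0,5],0.02],[-1,[-0.2,0,5],0.02]]' 90
python3 -m inch '[[-1,[0,0,0.5],0],[-1,[0,0,1],0],[-1,[0,0,1.4],0],[-1,[0,0,1.8],0],[-1,[0,0,1.8],0]]'; python3 -c "
from h import *
to((.656,.0504,.143),94.0)"
```

```text
time: 6.55
eef_pos: [0.6568, 0.0488, 0.1993]
tcp_rot: [0.69, 0.724, -0.001, -0.001]
contact_force: [-0.3, 0.2, -4.5]
opening: 0.464
time: 7.05
eef_pos: [0.6571, 0.0488, 0.1822]
tcp_rot: [0.69, 0.724, -0.001, -0.001]
contact_force: [0.7, 0.7, -3.2]
opening: 0.465
shift cm [ 0.16 -0.1   3.92] twist -0.022 yaw now 92.75 t 7.05
```

```bash
python3 -m inch '[[-1,[0.05,0,0.5],-0.01],[-1,[0.05,0,1],-0.01],[-1,[0.05,0,1.5],-0.01],[-1,[0.05,0,2],-0.01],[-1,[0.05,0,2.5],-0.01],[-1,[0.05,0,3],-0.01],[-1,[0.05,0,3.3],-0.01],[-1,[0.05,0,3.3],-0.01]]' ; python3 -m inch '[[-1,[0,0,0.3],0],[-1,[0,0,0.6],0],[-1,[0,0,0.8],0],[-1,[0,0,0.8],0]]'
```

```text
time: 7.85
eef_pos: [0.6571, 0.0493, 0.1491]
tcp_rot: [0.686, 0.727, -0.001, -0.001]
contact_force: [1.4, -0.3, -4.3]
opening: 0.462
time: 8.25
eef_pos: [0.6578, 0.0493, 0.1436]
tcp_rot: [0.686, 0.727, 0.0, 0.0]
contact_force: [-2.5, -0.6, 4.5]
opening: 0.463
```

```bash
python3 -m inch '[[-1,[0,0,0.3],0],[-1,[0,0,0.6],0],[-1,[0,0,0.6],0],[-1,[0,0,0.6],0]]'; python3 -c "
from h import *
import cv2
s=cams.read_camera('scene')
cv2.imwrite('pics/a4.png',cv2.resize(s[190:310,265:385],(600,600),interpolation=cv2.INTER_CUBIC))
print(status.get_state()['wrist_torque'])"
```

```text
time: 8.65
eef_pos: [0.6588, 0.0492, 0.1437]
tcp_rot: [0.686, 0.728, 0.0, 0.001]
contact_force: [-10.5, 0.1, 22.4]
opening: 0.47
[ 0.05680531  2.17074267 -0.03595486]
```

View pics/a4.png

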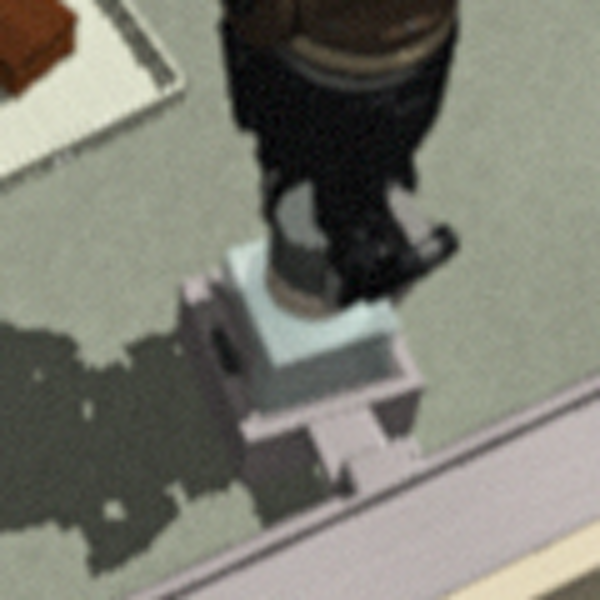

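Stopped dead at z = 0.1437 under 22 N: shoulder corner at (275,365), bottle evenly in the block, so it is home. Relaxing the push, then testing the twist.

```bash
w(){ python3 -c "
from plant import status
s=status.get_state();print('TQ',s['wrist_torque'].round(2),'q6',s['qpos'][5].round(3))"; }
python3 -m inch '[[-1,[0,0,-0.4],0],[-1,[0,0,-0.7],0],[-1,[0,0,-0.7],0],[-1,[0,0,-0.7],0]]'; w
python3 -m inch '[[-1,[0,0,0],0.05],[-1,[0,0,0],0.1],[-1,[0,0,0],0.15],[-1,[0,0,0],0.15]]'; w
```

```text
time: 9.1
eef_pos: [0.6577, 0.0493, 0.1437]
tcp_rot: [0.686, 0.727, 0.0, -0.0]
contact_force: [-2.5, -0.0, 4.0]
opening: 0.465
TQ [-0.01  0.37 -0.02] q6 -0.137
time: 9.5
eef_pos: [0.6575, 0.0493, 0.1435]
tcp_rot: [0.739, 0.674, -0.0, -0.0]
contact_force: [-3.2, 0.1, 6.1]
opening: 0.461
TQ [ 0.05  0.52 -0.02] q6 0.013
```

```bash
w(){ python3 -c "
from plant import status
s=status.get_state();print('TQ',s['wrist_torque'].round(2),'q6',s['qpos'][5].round(3))"; }
for i in 1; do python3 -m inch '[[-1,[0,0,0],0.04],[-1,[0,0,0],0.08],[-1,[0,0,0],0.08]]'; w; done
python3 -m inch '[[-1,[0,0,0],0.04],[-1,[0,0,0],0.08],[-1,[0,0,0],0.08]]'; w
```

```text
time: 9.8
eef_pos: [0.6573, 0.0493, 0.1435]
tcp_rot: [0.765, 0.644, -0.0, -0.001]
contact_force: [-3.1, 0.4, 4.6]
opening: 0.466
TQ [ 0.06  0.62 -0.05] q6 0.093
time: 10.1
eef_pos: [0.6571, 0.0494, 0.1435]
tcp_rot: [0.79, 0.613, -0.001, -0.001]
contact_force: [-3.5, -0.3, 5.8]
opening: 0.467
TQ [ 0.05  0.74 -0.01] q6 0.173
```

```bash
w(){ python3 -c "
from plant import status
s=status.get_state();print('TQ',s['wrist_torque'].round(2),'q6',s['qpos'][5].round(3))"; }
python3 -m inch '[[-1,[0,0,0],0.04],[-1,[0,0,0],0.08],[-1,[0,0,0],0.08]]'; w
python3 -m inch '[[-1,[0,0,0],0.04],[-1,[0,0,0],0.08],[-1,[0,0,0],0.08]]'; w
```

```text
time: 10.4
eef_pos: [0.657, 0.0495, 0.1435]
tcp_rot: [0.814, 0.581, -0.001, -0.001]
contact_force: [-3.3, 0.3, 5.1]
opening: 0.466
TQ [0.02 0.77 0.  ] q6 0.253
time: 10.7
eef_pos: [0.6568, 0.0495, 0.1435]
tcp_rot: [0.837, 0.548, -0.001, -0.001]
contact_force: [-3.5, 0.1, 6.2]
opening: 0.467
TQ [ 0.12  0.86 -0.02] q6 0.333
```

27° turned with no torque, which is already past the wrong-way stop range. Continuing.

```bash
w(){ python3 -c "
from plant import status
s=status.get_state();print('TQ',s['wrist_torque'].round(2),'q6',s['qpos'][5].round(3))"; }
python3 -m inch '[[-1,[0,0,0],0.08],[-1,[0,0,0],0.16],[-1,[0,0,0],0.24],[-1,[0,0,0],0.24]]'; w
python3 -m inch '[[-1,[0,0,0],0.08],[-1,[0,0,0],0.16],[-1,[0,0,0],0.24],[-1,[0,0,0],0.32],[-1,[0,0,0],0.32]]'; w
python3 -m inch '[[-1,[0,0,0],0.06],[-1,[0,0,0],0.12],[-1,[0,0,0],0.12]]'; w
python3 -m inch '[[-1,[0,0,0],0.03],[-1,[0,0,0],0.06],[-1,[0,0,0],0.06]]'; w
```

```text
time: 11.1
eef_pos: [0.6568, 0.0498, 0.1436]
tcp_rot: [0.896, 0.443, -0.001, -0.001]
contact_force: [-4.1, 1.7, 6.8]
opening: 0.463
TQ [ 0.21  0.97 -0.06] q6 0.573
time: 11.6
eef_pos: [0.6568, 0.0501, 0.1438]
tcp_rot: [0.956, 0.295, -0.001, -0.001]
contact_force: [-5.2, 1.8, 7.2]
opening: 0.468
TQ [ 0.37  1.   -0.02] q6 0.893
time: 11.9
eef_pos: [0.6568, 0.0501, 0.1439]
tcp_rot: [0.971, 0.237, -0.001, -0.001]
contact_force: [-5.7, 1.2, 7.4]
opening: 0.464
TQ [ 0.37  1.02 -0.09] q6 1.013
time: 12.2
eef_pos: [0.6568, 0.05, 0.1439]
tcp_rot: [0.978, 0.208, -0.001, -0.001]
contact_force: [-4.7, 0.7, 6.6]
opening: 0.463
TQ [ 0.33  1.02 -0.04] q6 1.072
```

```bash
w(){ python3 -c "
from plant import status
s=status.get_state();print('TQ',s['wrist_torque'].round(2),'q6',s['qpos'][5].round(3))"; }
python3 -m inch '[[-1,[0,0,0],0.04],[-1,[0,0,0],0.04]]'; w
python3 -m inch '[[-1,[0,0,-0.1],0],[-1,[0,0,-0.3],0],[-1,[0,0,-0.3],0],[-1,[0,0,-0.6],0],[-1,[0,0,-0.6],0]]'; w
python3 -c "
from h import *
import cv2
s=cams.read_camera('scene')
cv2.imwrite('pics/a5.png',cv2.resize(s[190:310,265:385],(600,600),interpolation=cv2.INTER_CUBIC))"
```

```text
time: 12.4
eef_pos: [0.6568, 0.0501, 0.1439]
tcp_rot: [0.982, 0.189, -0.001, -0.001]
contact_force: [-5.1, 1.8, 7.1]
opening: 0.462
TQ [ 0.35  0.98 -0.01] q6 1.113
time: 12.9
eef_pos: [0.6572, 0.0494, 0.1486]
tcp_rot: [0.982, 0.188, -0.001, -0.0]
contact_force: [-1.3, 2.4, -2.1]
opening: 0.466
TQ [0.36 0.43 0.02] q6 1.113
```

View pics/a5.png

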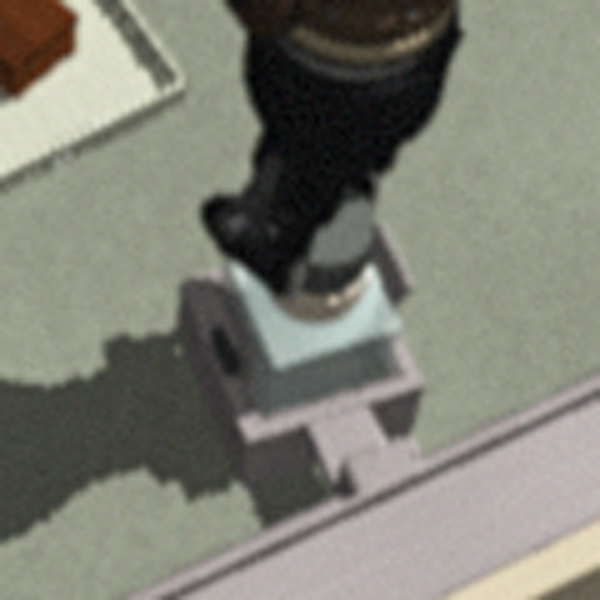

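The shoulder corner is still at (275,365), so the bottle stayed down while the cap rose 5 mm at low force. Lifting on.

```bash
python3 -m inch '[[-1,[0,0,-0.5],0],[-1,[0,0,-1],0],[-1,[0,0,-1.5],0],[-1,[0,0,-2],0],[-1,[0,0,-2],0]]'
python3 -m inch '[[-1,[0,0,-1],0],[-1,[0,0,-2],0],[-1,[0,0,-4],0],[-1,[0,0,-6],0],[-1,[0,0,-8],0],[-1,[0,0,-8],0],[-1,[0,0,-8],0],[-1,[0,0,-8],0]]'
python3 -c "
from h import *
import cv2
cv2.imwrite('pics/a6.png',np.hstack([cv2.resize(cams.read_camera(n)[y:y+150,x:x+100],(400,600),interpolation=cv2.INTER_CUBIC) for n,x,y in(('scene',275,150),('scene',180,200))]))"
```

```text
time: 13.45
eef_pos: [0.6588, 0.0489, 0.1715]
tcp_rot: [0.982, 0.188, 0.002, 0.001]
contact_force: [0.5, 1.0, 0.1]
opening: 0.464
time: 14.25
eef_pos: [0.6569, 0.0493, 0.2478]
tcp_rot: [0.982, 0.188, -0.001, -0.0]
contact_force: [0.3, 0.3, -0.1]
opening: 0.462
```

View pics/a6.png

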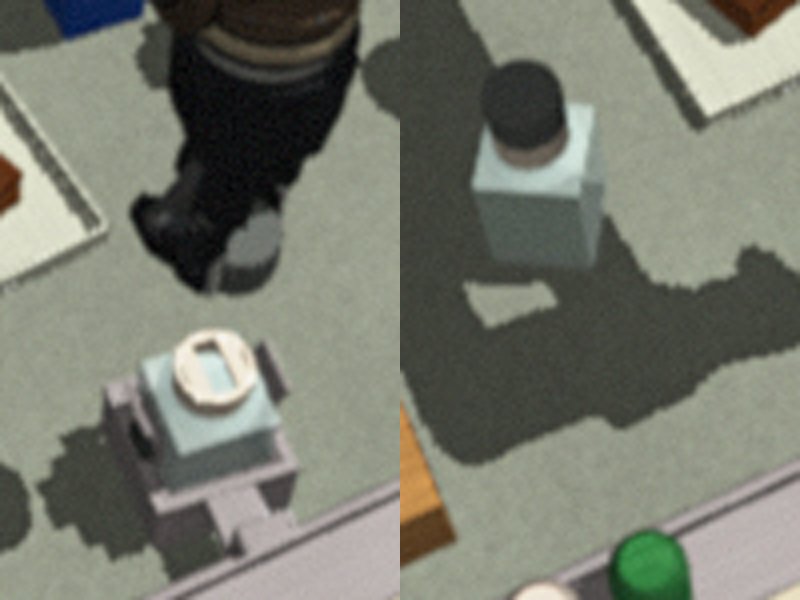

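The cap is in the gripper at crop (250,250). The open bottle is seated in the clamp, shoulder corner unchanged at full-image (321,263). The other bottle is closed and standing. Handing in.

```bash
python3 -c "
from plant import ctrl
print(ctrl.sign_off())"
```

```text
the job is handed in; nothing more can be done
None
```

I seated the bottle from beside the cup in the spring clamp with its cap on, then unscrewed the cap and handed in holding it, at 14.3 s of the 67 s allowed. The hand-in gives no verdict, so the result rests on my own checks:

- **Seating:** I carried the bottle by its cap and pressed it down until it stopped dead at 22 N. The stop height matched the socket floor.
- **Cap direction:** The first way I tried was clockwise seen from above. It turned about 71° in all with almost no torque and met no stop, so I never tried the other way.
- **Lift-off:** The cap came out with about 2 N of pull. I lifted it about 10 cm, so its underside is about 0.228 m up, against the required 0.168 m.
- **Bottle after lift-off:** The last picture shows the open bottle with its shoulder corner within about 1 px of where it was when seated.
- **Other bottle:** The last picture shows it closed and upright in its place by the saucer.
- **Cup, saucer, jar and the rest:** I touched none of them, but I did not measure their positions again at the end.

One check failed: a least-squares fit of the hanging bottle's pose had its corners paired wrongly, so I discarded it. The direct corner estimate agreed with the gripper position to about 1 mm. I viewed nine pictures of the ten allowed.

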